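# Clear the egg tray's slot and roll the eggs into their pockets

### The job

The slot under the egg tray's two pockets is blocked by a lump of hard crust: push the tray's captive scraper along the slot until the crust has come right out of the open right-hand end onto the worktop, then slide the scraper all the way back home to the closed left-hand end. After that, roll the two eggs one at a time, each straight along its own lane into the pocket in front of it, with light pushes of the closed fingers; never grip, press hard on or drop an egg, do not touch the crust with the fingers, and leave the loose tubs, pot and salt dredger alone.

Things in the scene. Friction and masses are not known exactly. Their poses are not given: they have to be found in the camera images.
- tray: Fixed steel egg tray, 169 mm deep by 250 mm wide, its place and yaw vary. Origin on the worktop; own x points away from the robot, y left, z up; spans x -105 to +64, y -125 to +125 mm. Front: loading deck with two lanes along x. Behind it: two pockets in a row along y, and a 60 mm high back wall at x = 58 to 64 mm. A T-slot runs along y (at x = 30 mm) through the bottom of both pockets.
- deck (a point): Middle of the loading deck's top (tray x -50, y 0, 30 mm above the worktop), axes as the tray's. The lanes are centred 45 mm to either side; in each, an egg rolls along x on two ribs (tops 36 mm above the worktop). Guides 6 mm thick beside the lanes (at tray y 0 and +-87 mm) have tops at 44 mm; the front lip (tray x -105 to -100 mm) stands 43 mm high. The deck ends at tray x = +2 mm.
- scraper (a joint): Captive scraper in the T-slot, in m: 0 = home at the closed left end; grows as it slides to tray -y, up to its stop at 0.245, where its pushing face stands 27 mm outside the open end. It starts 0 to 12 mm from home. Slides with about 2.5 N of friction and stays where it is left. Its pushing face lies 12 mm ahead of the handle's middle.
- scraper_handle (a point): Middle of the scraper's upright black paddle handle, 80 mm above the worktop (tray x 30, y 105 mm when home). The paddle is 32 mm wide along tray x, 16 mm thick along tray y, from 60 to 100 mm above the worktop. It can be pushed from either side with closed fingers; tips 62 mm or more above the worktop clear the tray and the crust.
- crust: Lump of hard brown crust, about 50 g, loose but held in the T-slot under its lips: foot 30 mm wide, 34 mm long along the slot, 11 mm high, with a 16 mm wide ridge on it, 29 mm high over all (top 33 mm above the worktop in the slot). Origin: centre of its underside. It can leave only through the open right end, where it drops 4 mm to the worktop.
- slot_mouth (a point): Point on the slot's floor at the very edge of its open right end (tray x 30, y -125 mm, 4 mm above the worktop); axes as the tray's. Slot neck 22 mm wide, 36 mm wide beneath the lips, which lie 18 to 22 mm above the worktop. The other end (tray y +125 mm) is closed.
- egg_left: Brown egg, 60 mm long, 44 mm thick, 60 g, lying across the left lane, long axis along tray y; origin at its centre, 56 mm above the worktop on the ribs, at tray x -58 to -28, y +45 mm at the start. It rolls easily along tray x. Fragile: more than 10 N from the fingers breaks it. Its own axes turn as it rolls.
- egg_right: The same kind of egg in the right lane (tray y -45 mm).
- pocket_left (a point): Where the centre of the left egg lies when seated in the left pocket (tray x 30, y +45 mm, 41.5 mm above the worktop, 14 mm lower than on the ribs); axes as the tray's. The pocket's front and back sides slope at 40 degrees; the front edge lies 28 mm before this point, and an egg whose centre has passed it rolls down by itself.
- pocket_right (a point): The same point of the right pocket (tray y -45 mm), for the right egg.
- sauce_tub: Bystander: lidded dip tub with yellow sides, 66 x 73 x 37 mm, loose, left of the tray; origin under its centre.
- sauce_tub_b: Bystander: lidded dip tub with green sides, 66 x 73 x 37 mm, loose, right of the tray; origin under its centre.
- steel_pot: Bystander: open steel ramekin, 67 mm wide, 52 mm high, loose, right of the tray; origin under its centre.
- salt_dredger: Bystander: white salt dredger with a domed top, 68 mm wide, 115 mm high, loose, to the left of the tray; origin under its centre.
Things that resemble listed ones, but are neither listed nor needed, are in the scene too. Leave any pink or turquoise look-alike of the egg_right alone.

How it is judged (in metres and radians):
On the way, in this order (a step that is already met when the one before it is completed fails the run):
1. the scraper has driven the crust right out of the open end of the slot (value of joint scraper above 0.2 m and y of crust in the frame of tray below -0.14 m and height (world z) of crust below 0.03 m), for 0.1 s.
2. the scraper is back home at the closed end (value of joint scraper below 0.008 m), for 0.2 s.
3. one egg lies in its pocket ((distance between egg_left and pocket_left below 0.01 m or distance between egg_right and pocket_right below 0.01 m)), for 0.2 s.
4. both eggs lie in their pockets (distance between egg_left and pocket_left below 0.01 m and distance between egg_right and pocket_right below 0.01 m), for 0.2 s.
At the end, for the whole second after the job is handed in: Both eggs lie at rest in their own pockets (centre within 10 mm of the pocket point), the scraper is home (within 8 mm), and the crust lies on the worktop outside the open end of the slot (its origin at least 15 mm beyond the end) (all of step 4 and linear speed of each of egg_left, egg_right below 0.03 m/s and value of joint scraper below 0.008 m and y of crust in the frame of tray below -0.14 m and height (world z) of crust between -0.02 and 0.03 m); the robot touches nothing.
It fails at once if an egg is pushed or gripped with more than 10 N (contact force between the fingers and egg_left above 10 N or contact force between the fingers and egg_right above 10 N).
It fails at once if an egg is dropped or flung (faster than 0.8 m/s) or lifted out (centre above 0.10 m) (linear speed of any of egg_left, egg_right above 0.8 m/s or height (world z) of any of egg_left, egg_right above 0.1 m).
It fails at once if the fingers push the crust themselves (contact force between the fingers and crust above 2 N).
It fails at once if a loose bystander is moved by more than 30 mm (distance of any of sauce_tub, sauce_tub_b, steel_pot, salt_dredger from where it was at the start of the episode above 0.03 m).
It also fails if it takes over 61 s, if anything falls off the work surface, if the arm or the gripper's body presses on something with over 40 N, if the wrist force passes 120 N, or if a joint passes its speed limit or range.

### The arm

A 7-joint arm with a two-finger parallel gripper is mounted at the origin on a cart in front of the work surface, level with it; the furniture and walls round the work are solid. World frame = base frame: x ahead of the robot, y to its left, z up, the work surface at z = 0. Lengths are in mm, angles in rad, forces in N, time in s.
With the tool pointing down it reaches from about 400 to 875 mm from the base axis. Payload 4.4 kg.
Tool frame: the origin (TCP) lies at the very end of the fingers, on their centre line; the grasp point (between the pads) lies 19 mm behind it; z points along the fingers, y is the line along which they close (so a half turn about z gives the same grasp; the last joint's range is limited). The gripper opens to 85 mm and grips with 20 to 120 N. Pads are 22 mm wide; open, the fingers measure 114 mm over their backs; the gripper's body (76 mm by 85 mm) begins 54 mm behind the grasp point. The pads swing forward as they close: fully open they stand 13 mm farther back than shut.
Start: joints at [-1.243, 0.628, 0.038, 1.517, -0.027, 0.996, -0.02], TCP at [249.383, 600.271, 231.313] pointing down, gripper open.
Joint ranges: [-3.06, 3.06], [-0.37, 2.12], [-1.25, 1.32], [0.18, 2.47], [-1.1, 4.24], [0.23, 1.98], [-2.94, 2.94]. Speed limits (rad/s): [2.57, 2.57, 3.14, 3.14, 3.14, 3.14, 3.14].

### API

Orientations are given as [roll, pitch, yaw] about the fixed x, y, z axes, in that order (R = Rz(yaw) Ry(pitch) Rx(roll)).
In Python, from cell import sensors, get_image, camera_params, order gives the robot as it stands.
- The arm moves only by the shell command python3 -m inch 'ROWS' [OPENING]. ROWS is JSON, a list that holds one entry, the list of rows, each a list of 4 numbers: the shift along the tool's x, y, z in cm, then the turn about the tool's z in degrees. A call has 1 to 8 rows; each row is the pose to reach, as a shift and turn from the pose commanded when the call began, along the tool's axes at that moment; what a row does not reach only later rows make up. A row lasts 1/12 s, in which the tool goes at most 41.7 mm and 7.16 degrees, less where a joint would pass 70% of its speed; a pose out of reach is approached as far as the arm can. A call with a gripper value outside its range is refused whole. OPENING is the finger opening in cm, from 0 to 8.54, set as the call begins (- or left out, the last holds). The fingers move at their own pace and stop on an object; the grip force is fixed at half the most. Time passes only in rows, so rows that repeat a pose let the fingers close. It gives the time, the measured TCP pose, the force, the opening and the grip force at its end, in the units of the state.
- sensors.read_state(): the state, without advancing time (a new reading comes with each control period).
- get_image(name): name is "scene" or "top" or "wrist"; returns the picture (480x640x3 uint8, blue, green, red); there is no depth.
- camera_params(name): a dict with "mtx" (3x3 intrinsics, pixels), "rvec" (rotation vector, rad) and "tvec" (3), from world to camera coordinates, as OpenCV has them. Camera axes: x right, y down, z forward; pixel columns grow to the right and rows downward; lengths in mm; the calibration is good to about 2 mm. A picture is of the moment at which its call begins: read the wrist's pose just before it. camera_params takes no time and is no camera call; for the wrist camera it gives the pose at the moment of the call.
- order.finish_job(): hands the job in; it is judged then, once.
The state is a dict: "clock": time; "qpos": joint angles; "qd": joint speeds; "tau": joint torques, N m; "eef_pos": TCP position; "tool_rot": TCP orientation; "force": force on the tool from outside, world axes, zero at the start; "torque": the same for the moment, N m; "width": finger opening in mm; "gripper_force": force on a finger pad.
Only numpy, scipy, OpenCV 4.12 (cv2) and the standard library are available. Lean on these libraries where they do the work, as an engineer would, in place of code of your own. Each camera call takes 0.05 s, during which the arm holds its last target. There are 200 camera calls.

## Working session

There is one attempt and no reset: what is moved stays moved. The work goes in short steps, Python scripts to look and compute and a shell command to move; the robot and the scene stay as the last step left them, time stands still between calls to the robot, and variables do not carry over. Pictures are saved under pics/ and viewed, at most 10 in all, crops included, and the job is handed in when it is done.

```bash
ls; mkdir -p pics; python3 - <<'E'
from cell import sensors,get_image,camera_params
import cv2
s=sensors.read_state();print(s)
for n in("top","scene"):
    cv2.imwrite(f"pics/{n}0.png",get_image(n));p=camera_params(n);print(n,p)
E
```

```text
pics
{'clock': 0.0, 'qpos': array([-1.24281556,  0.62932577,  0.03840661,  1.51837089, -0.02704229,
        0.9962855 , -0.01998738]), 'qd': array([ 9.80991278e-04, -1.43111752e-03,  3.84272376e-04,  9.94406241e-04,
        9.96740344e-05, -9.99183958e-04, -3.77199694e-04]), 'tau': array([ 5.56720825e-04, -5.63393605e+01,  1.22668114e+00, -1.93439251e+01,
        1.11319392e-02,  1.07911817e-02, -1.34609092e-06]), 'eef_pos': array([249.09790962, 599.70260762, 230.40069203]), 'tool_rot': array([-3.13971920e+00, -3.25749287e-05,  2.74782999e+00]), 'force': array([ 0.36082723, -0.36365573, -0.38736716]), 'torque': array([-0.02792085, -0.03716253, -0.04889568]), 'gripper_force': 0.0, 'width': 85.64831897671696}
top {'mtx': array([[465.26727874,   0.        , 314.84154734],
       [  0.        , 465.26727874, 242.7369535 ],
       [  0.        ,   0.        ,   1.        ]]), 'rvec': array([ 2.13422903, -2.14885371,  0.13836442]), 'tvec': array([  30.21215882,  515.8768627 , 1306.78092969])}
scene {'mtx': array([[519.13057019,   0.        , 317.82659938],
       [  0.        , 519.13057019, 243.70227073],
       [  0.        ,   0.        ,   1.        ]]), 'rvec': array([ 2.16208854, -0.97204164,  0.44417649]), 'tvec': array([-343.38045495,  335.51494765,  921.92665307])}
```

View pics/top0.png

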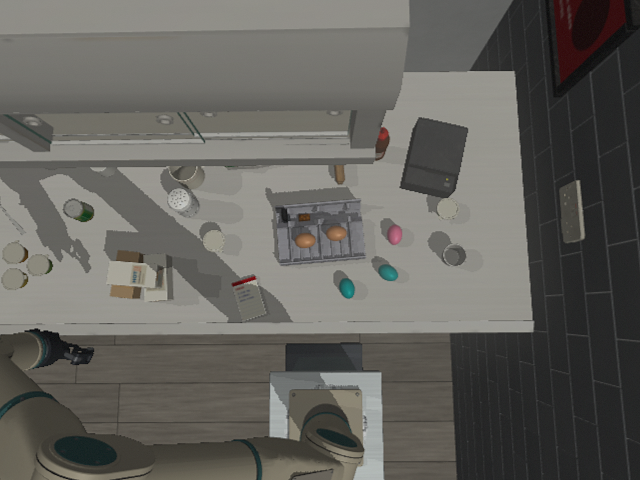

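View pics/scene0.png

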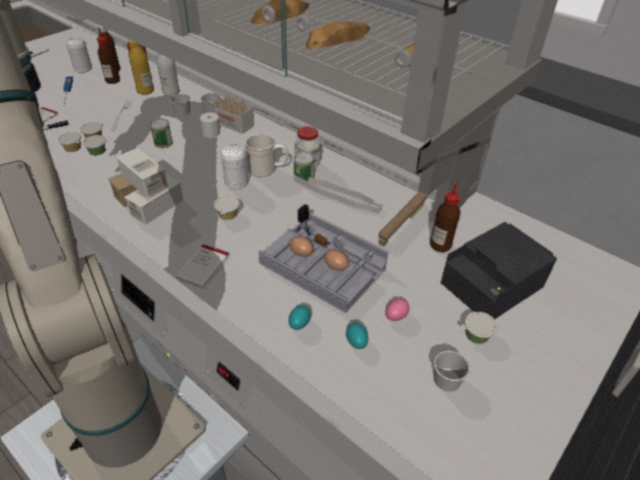

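The top view shows the tray around (320,232), brown eggs at (305,240) and (337,233), the black paddle at (283,214), and the crust at (305,217). The look-alikes are pink at (396,234) and turquoise at (347,288) and (388,272). The two brown eggs lie in the tray's lanes, so they are the ones meant; I'll confirm this in an enlarged crop.

```bash
cat > h.py <<'E'
import cv2,numpy as np
from cell import sensors,get_image,camera_params
def ray(p,uv):
    R=cv2.Rodrigues(np.array(p['rvec'],float))[0];t=np.array(p['tvec'],float).ravel()
    d=R.T@np.linalg.inv(p['mtx'])@np.array([uv[0],uv[1],1.]);return -R.T@t,d
def plane(p,uv,z):
    c,d=ray(p,uv);return c+d*(z-c[2])/d[2]
def tri(p1,u1,p2,u2):
    c1,d1=ray(p1,u1);c2,d2=ray(p2,u2)
    k=np.linalg.lstsq(np.c_[d1,-d2],c2-c1,rcond=None)[0];a,b=c1+k[0]*d1,c2+k[1]*d2
    return (a+b)/2,np.linalg.norm(a-b)
def proj(p,X): return cv2.projectPoints(np.array(X,float).reshape(-1,1,3),np.array(p['rvec'],float),np.array(p['tvec'],float),p['mtx'],None)[0].reshape(-1,2)
def blobs(m,lo=15):
    n,l,s,c=cv2.connectedComponentsWithStats(m.astype(np.uint8)*255)
    return [(c[i].round(1),s[i].tolist()) for i in range(1,n) if s[i,4]>=lo]
E
python3 - <<'E'
from h import *
T=cv2.imread('pics/top0.png');S=cv2.imread('pics/scene0.png');pt,ps=camera_params('top'),camera_params('scene')
def org(im,box):
    x0,y0,x1,y1=box;h=cv2.cvtColor(im,cv2.COLOR_BGR2HSV);m=np.zeros(im.shape[:2],bool)
    m[y0:y1,x0:x1]=((h[...,0]<18)&(h[...,1]>90))[y0:y1,x0:x1];return blobs(m)
def blk(im,box):
    x0,y0,x1,y1=box;m=np.zeros(im.shape[:2],bool);m[y0:y1,x0:x1]=(im.max(2)<50)[y0:y1,x0:x1];return blobs(m,8)
print(org(T,(270,195,370,270)));print(org(S,(255,200,395,310)))
print(blk(T,(272,200,300,235)));print(blk(S,(290,200,320,230)))
for n,uv,z in [('left eggT',(305,240),56),('right',(337,233),56),('paddle',(283,212),100),('crust',(305,217),33),('shelf edge?',(375,162),400),('tubY',(213,240),37),('tubG',(447,208),37),('pot',(454,256),52),('dred',(180,198),115)]:
    print(n,plane(pt,uv,z).round(0))
a=cv2.resize(T[190:275,265:375],None,fx=7,fy=7,interpolation=cv2.INTER_CUBIC);cv2.imwrite('pics/c1.png',a)
E
```

```text
[(array([304.1, 217.1]), [299, 214, 11, 7, 71]), (array([335.9, 233.1]), [327, 226, 19, 15, 223]), (array([304.8, 240. ]), [295, 233, 20, 15, 234])]
[(array([387.4, 231.4]), [380, 223, 15, 18, 123]), (array([320.7, 239.7]), [315, 235, 13, 10, 85]), (array([301. , 245.9]), [290, 237, 23, 19, 320]), (array([336.1, 259.7]), [325, 250, 23, 20, 342])]
[(array([283.7, 214.5]), [276, 208, 13, 15, 91])]
[(array([303.3, 213.5]), [299, 205, 10, 18, 134])]
left eggT [521.  54.  56.]
right [541. -37.  56.]
paddle [594. 114. 100.]
crust [593.  55.  33.]
shelf edge? [ 638. -108.  400.]
tubY [526. 322.  37.]
tubG [ 615. -358.   37.]
pot [ 473. -367.   52.]
dred [633. 398. 115.]
```

View pics/c1.png

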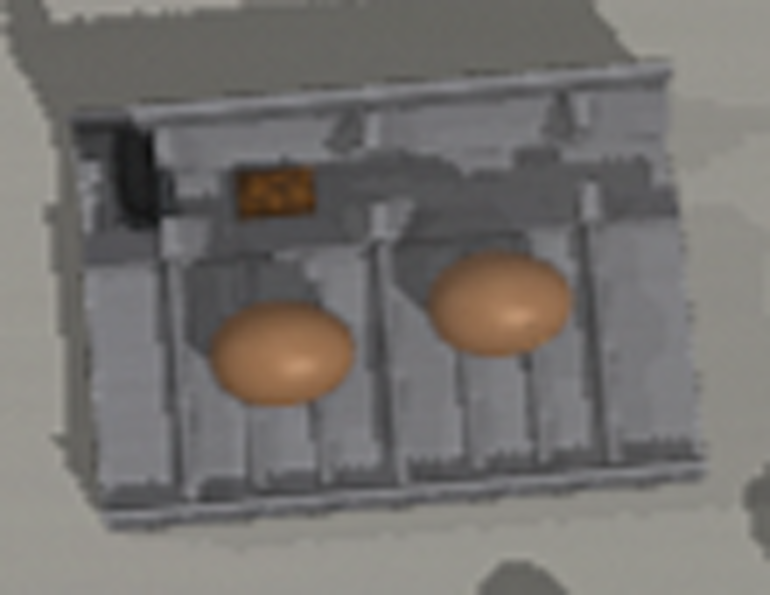

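The crop shows the brown eggs lying across the tray's two lanes at crop (283,353) and (500,303), the paddle at (135,175), and the crust at (275,192). These are the listed eggs. The tray corners are also readable.

```bash
python3 - <<'E'
from h import *
pt,ps=camera_params('top'),camera_params('scene')
f=lambda x,y:((x+.5)/7-.5+265,(y+.5)/7-.5+190)
L=[((-105,125,43),(108,524)),((-105,-125,43),(706,474)),((64,-125,60),(670,66)),((64,125,60),(76,116))]
A=np.array([l[0] for l in L],float);B=np.array([plane(pt,f(*l[1]),l[0][2]) for l in L])
a=A[:,:2]-A[:,:2].mean(0);b=B[:,:2]-B[:,:2].mean(0)
yaw=np.arctan2((a[:,0]*b[:,1]-a[:,1]*b[:,0]).sum(),(a*b).sum());R=np.array([[np.cos(yaw),-np.sin(yaw)],[np.sin(yaw),np.cos(yaw)]])
o=B[:,:2].mean(0)-R@A[:,:2].mean(0);print('yaw',yaw,np.degrees(yaw),'o',o,'res',(B[:,:2]-(A[:,:2]@R.T+o)).round(1).tolist())
for n,u,v in [('L',(304.8,240),(301,245.9)),('R',(335.9,233.1),(336.1,259.7)),('pad',(283.7,214.5),(303.3,213.5))]:
    X,e=tri(pt,u,ps,v);print(n,X.round(1),round(e,1),'tray',((X[:2]-o)@R).round(1))
Xc=plane(pt,(304.1,217.1),33);print('crust',((Xc[:2]-o)@R).round(1))
for p in [(30,105),(30,125),(30,-110),(-58,45),(-58,-45),(-110,45),(30,45)]:print(p,(R@p+o).round(1))
E
```

```text
yaw 0.07638352318067995 4.376453502592651 o [566.43084959  12.31366474] res [[1.1, -2.3], [0.8, 2.6], [-1.1, 2.5], [-0.8, -2.8]]
L [522.4  54.4  54.9] 2.0 tray [-40.7  45.3]
R [541.7 -34.7  55.4] 2.5 tray [-28.3 -45. ]
pad [593.3 112.7  75.4] 3.5 tray [34.5 98.1]
crust [29.5 43.2]
(30, 105) [588.3 119.3]
(30, 125) [586.8 139.2]
(30, -110) [604.7 -95.1]
(-58, 45) [505.2  52.8]
(-58, -45) [512. -37.]
(-110, 45) [453.3  48.8]
(30, 45) [592.9  59.5]
```

```bash
cat >> h.py <<'E'
t=0.0764;O=np.array([566.4,12.3]);Rt=np.array([[np.cos(t),-np.sin(t)],[np.sin(t),np.cos(t)]])
def go(x,y,z):
    "tool-axis shift (cm) and turn (deg) to tray point x,y at height z, tool y along tray y"
    s=sensors.read_state();P=s['eef_pos'];w=s['tool_rot'][2];W=Rt@[x,y]+O-P[:2]
    d=(np.array([W@[np.cos(w),np.sin(w)],W@[np.sin(w),-np.cos(w)],P[2]-z])/10).round(2)
    a=-np.degrees((np.pi+t-w+np.pi)%(2*np.pi)-np.pi)
    print('clk',round(s['clock'],2),'tray',((P[:2]-O)@Rt).round(1),'z',P[2].round(1),'F',s['force'].round(1),'w',round(s['width'],1),'->',d,'turn',round(a,2))
E
python3 -c "
from h import *
go(30,160,180)"
```

```text
clk 0.1 tray [-271.5  610. ] z 230.5 F [ 0.1 -0.2 -0.3] w 85.7 -> [-47.26 -26.46   5.05] turn -26.94
```

```bash
python3 -m inch '[[[-3,-1.7,0.3,-3.4],[-6,-3.4,0.6,-6.8],[-9,-5,1,-10],[-12,-6.7,1.3,-13.5],[-15,-8.4,1.6,-17],[-18,-10,1.9,-20],[-21,-11.8,2.2,-24],[-24,-13.5,2.5,-27]]]' 0; python3 -c "
from h import *
go(30,160,140)"
```

```text
clock: 0.77
eef_pos: [419.8, 381.8, 205.9]
tool_rot: [-3.141, -0.001, -3.061]
force: [0.1, 0.3, 0.3]
width: 0.1
gripper_force: 0.0
clk 0.77 tray [-118.   379.6] z 205.9 F [0.1 0.3 0.3] w 0.1 -> [-14.7  -22.03   6.59] turn 0.25
```

```bash
python3 -m inch '[[[-2,-3,0.8,0],[-4,-6,1.6,0],[-6,-9,2.4,0],[-8,-12,3.2,0],[-10,-15,4.2,0],[-12,-18,5,0],[-14.4,-21.5,6.4,0],[-14.4,-21.5,6.4,0]]]'; python3 -c "
from h import *
cv2.imwrite('pics/w1.png',get_image('wrist'))
go(30,150,69)
p=camera_params('wrist')
for q in [(30,98,100),(30,105,100),(64,125,60),(64,125,60)]:
  print(q,proj(p,[*(Rt@q[:2]+O),q[2]]).round(0))"
```

```text
clock: 1.43
eef_pos: [583.3, 170.0, 139.8]
tool_rot: [-3.135, -0.0, -3.075]
force: [0.4, -1.7, 0.2]
width: 0.0
gripper_force: 0.0
clk 1.48 tray [ 27.3 159.4] z 140.3 F [-0.2  0.8  0.3] w 0.4 -> [-0.27 -0.93  7.13] turn -0.46
(30, 98, 100) [[208. 278.]]
(30, 105, 100) [[220. 278.]]
(64, 125, 60) [[270. 301.]]
(64, 125, 60) [[270. 301.]]
```

View pics/w1.png

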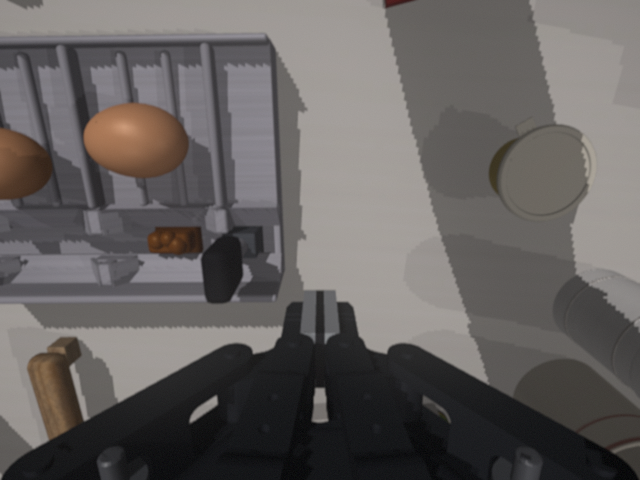

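The wrist view has the tray's back-left corner at (272,300), where the fit predicts (270,301). The paddle is at about (220,268) and the fingers are clear to its right. The fit holds.

```bash
python3 -m inch '[[[-0.3,-0.5,2.4,-0.5],[-0.3,-0.9,4.8,-0.5],[-0.3,-0.9,7,-0.5],[-0.3,-0.9,7,-0.5]]]'; python3 -m inch '[[[0,-1,0,0],[0,-2,0,0],[0,-2.6,0,0],[0,-3.2,0,0],[0,-3.8,0,0],[0,-4.4,0,0],[0,-5,0,0],[0,-5.6,0,0]]]'; python3 -c "
from h import *
go(30,-120,69)"
```

```text
clock: 1.82
eef_pos: [579.3, 171.4, 68.3]
tool_rot: [-3.14, -0.008, -3.055]
force: [-0.9, -0.7, -0.4]
width: -0.1
gripper_force: 0.0
clock: 2.48
eef_pos: [588.4, 116.4, 72.9]
tool_rot: [3.14, 0.001, -3.055]
force: [0.4, 3.4, 2.1]
width: 0.3
gripper_force: 1.4
clk 2.48 tray [ 29.9 102.1] z 72.9 F [0.4 3.4 2.1] w 0.3 -> [  0.22 -22.21   0.39] turn 0.6
```

```bash
python3 -m inch '[[[0,-0.9,0.2,0.6],[0,-1.8,0.3,0.6],[0,-2.7,0.3,0.6],[0,-3.6,0.3,0.6],[0,-4.5,0.3,0.6],[0,-5.4,0.3,0.6],[0,-6.3,0.3,0.6],[0,-7.2,0.3,0.6]]]'; python3 -m inch '[[[0,-0.9,0,0],[0,-1.8,0,0],[0,-2.7,0,0],[0,-3.6,0,0],[0,-4.5,0,0],[0,-5.4,0,0],[0,-6.3,0,0],[0,-7.2,0,0]]]';  python3 -c "
from h import *
cv2.imwrite('pics/w2.png',get_image('wrist'))
go(30,-108,68)"
```

```text
clock: 3.15
eef_pos: [593.8, 43.0, 69.1]
tool_rot: [3.142, -0.001, -3.066]
force: [0.1, 3.2, 0.0]
width: 0.1
gripper_force: 1.6
clock: 3.82
eef_pos: [599.4, -28.6, 69.1]
tool_rot: [3.141, -0.0, -3.066]
force: [-0.0, 2.5, -1.2]
width: 0.3
gripper_force: 1.5
clk 3.87 tray [ 29.8 -46.4] z 69.2 F [ 1.2  0.9 -1.6] w -0.1 -> [-0.05 -6.16  0.12] turn -0.19
```

View pics/w2.png

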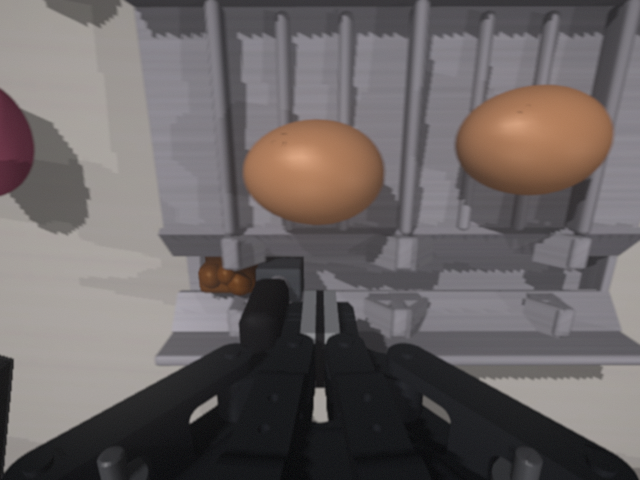

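The paddle at (265,310) is pushing the crust, now at (228,276) near the slot's right end. The eggs are undisturbed.

```bash
python3 -m inch '[[[0,-0.8,0,0],[0,-1.6,0,0],[0,-2.4,0,0],[0,-3.2,0,0],[0,-4,0,0],[0,-4.8,0,0],[0,-5.5,0,0],[0,-6.2,0,0]]]'; python3 -m inch '[[[0,0,0,0]]]';  python3 -c "
from h import *
cv2.imwrite('pics/w3.png',get_image('wrist'))
go(30,-115,68)"
```

```text
clock: 4.53
eef_pos: [604.1, -90.5, 69.2]
tool_rot: [-3.142, -0.0, -3.066]
force: [-1.0, 2.8, -1.3]
width: 0.2
gripper_force: 1.5
clock: 4.62
eef_pos: [604.3, -92.4, 69.3]
tool_rot: [-3.14, 0.0, -3.068]
force: [-0.2, -0.5, 0.7]
width: -0.2
gripper_force: 0.0
clk 4.67 tray [  29.9 -106.7] z 69.3 F [ 0.6  0.  -0.8] w -0.2 -> [-0.02 -0.83  0.13] turn -0.16
```

View pics/w3.png

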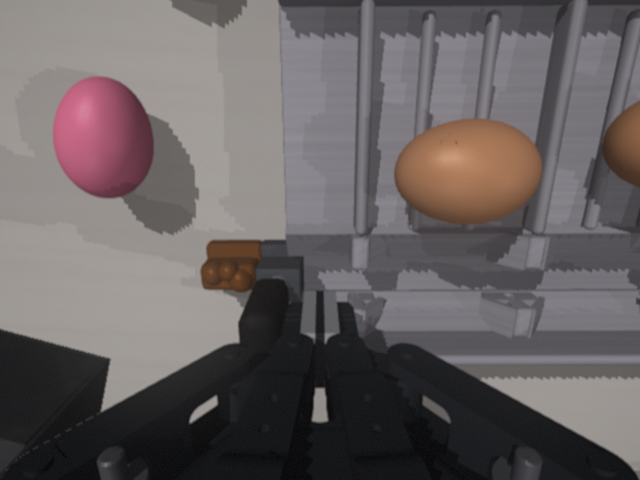

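The crust, at (228,265), has left the slot and lies beyond the tray's right edge at x≈285. I'll push a little farther and measure it.

```bash
python3 -m inch '[[[0,-0.4,0,0],[0,-0.8,0,0],[0,-0.9,0,0],[0,-0.9,0,0]]]';  python3 - <<'E'
from h import *
im=get_image('wrist');p=camera_params('wrist');h=cv2.cvtColor(im,cv2.COLOR_BGR2HSV)
m=(h[...,0]<18)&(h[...,1]>130)&(np.arange(640)[None]<320)&(np.arange(480)[:,None]>220)
for c,s in blobs(m,150):
    print(c,s)
    for u in [(s[0],s[1]),(s[0]+s[2],s[1]),(s[0]+s[2],s[1]+s[3])]:
        X=plane(p,u,11);print(((X[:2]-O)@Rt).round(1))
go(30,-115,68)
E
```

```text
clock: 5.0
eef_pos: [605.1, -98.8, 69.4]
tool_rot: [-3.141, 0.0, -3.066]
force: [-0.1, 0.7, 0.6]
width: 0.1
gripper_force: 0.5
[231.1 263.6] [202, 241, 58, 49, 2060]
[  17.4 -182.2]
[  17.4 -148.1]
[  48.9 -149.7]
clk 5.05 tray [  30.1 -113.8] z 69.4 F [ 0.1  0.6 -0.3] w 0.2 -> [ 0.01 -0.12  0.14] turn -0.04
```

The crust's foot spans tray y -148 to -182, which matches its 34 mm length, and it lies on the worktop. Next I'll lift over the paddle to its other side.

```bash
python3 -m inch '[[[0,0.6,0,0],[0,0.8,-3,0],[0,0.8,-5,0],[0,-1,-5.4,0],[0,-4,-5.4,0],[0,-6.4,-5.4,0],[0,-6.4,-3,0],[0,-6.4,-1.5,0]]]';  python3 -c "
from h import *
cv2.imwrite('pics/w4.png',get_image('wrist'))
go(30,-176,68)"
```

```text
clock: 5.72
eef_pos: [609.6, -165.6, 83.9]
tool_rot: [-3.139, 0.001, -3.07]
force: [-0.2, 1.0, -0.6]
width: 0.0
gripper_force: 0.0
clk 5.77 tray [  27.4 -178.2] z 80.6 F [-0.5  0.6 -2.4] w 0.2 -> [-0.26  0.22  1.26] turn -0.14
```

View pics/w4.png

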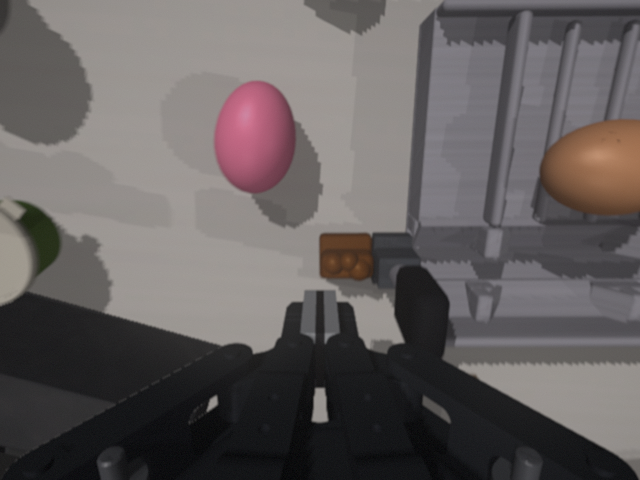

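The fingers, at (320,310), are now on the far side of the paddle (420,310). The crust at (345,255) is untouched. Next I'll push the scraper home.

```bash
python3 -m inch '[[[-0.1,0,0.8,0],[-0.2,0,1.3,0],[-0.2,0.8,1.3,0],[-0.2,1.6,1.3,0],[-0.2,2.4,1.3,0],[-0.2,3.4,1.3,0],[-0.2,4.4,1.3,0],[-0.2,5.4,1.3,0]]]';python3 -m inch '[[[0,1,0,0],[0,2,0,0],[0,3,0,0],[0,4,0,0],[0,5,0,0],[0,6,0,0],[0,7,0,0],[0,8,0,0]]]';  python3 -c "
from h import *
go(30,82,68)"
```

```text
clock: 6.43
eef_pos: [608.0, -107.6, 71.9]
tool_rot: [-3.141, 0.001, -3.066]
force: [0.0, -3.0, 0.8]
width: 0.2
gripper_force: 1.5
clock: 7.1
eef_pos: [601.6, -27.6, 71.3]
tool_rot: [3.142, 0.0, -3.066]
force: [1.5, -2.6, 1.4]
width: 0.1
gripper_force: 1.5
clk 7.1 tray [ 32.1 -42.5] z 71.3 F [ 1.5 -2.6  1.4] w 0.1 -> [ 0.22 12.45  0.33] turn -0.04
```

```bash
python3 -m inch '[[[0.1,1,0.2,0],[0.2,2,0.2,0],[0.2,3,0.2,0],[0.2,4,0.2,0],[0.2,5,0.2,0],[0.2,6,0.2,0],[0.2,7,0.2,0],[0.2,8,0.2,0]]]';python3 -m inch '[[[0,0.8,0,0],[0,1.6,0,0],[0,2.4,0,0],[0,3,0,0],[0,3.5,0,0],[0,3.8,0,0],[0,4.1,0,0],[0,4.2,0,0]]]';  python3 -c "
from h import *
go(30,82,68)"
```

```text
clock: 7.77
eef_pos: [593.0, 51.9, 69.0]
tool_rot: [-3.142, -0.001, -3.066]
force: [1.4, -3.4, -2.7]
width: -0.3
gripper_force: 1.5
clock: 8.43
eef_pos: [589.9, 93.2, 69.2]
tool_rot: [3.142, -0.001, -3.066]
force: [0.3, -3.1, -2.2]
width: 0.1
gripper_force: 1.2
clk 8.43 tray [29.6 78.9] z 69.2 F [ 0.3 -3.1 -2.2] w 0.1 -> [-0.04  0.31  0.12] turn -0.03
```

Small steps now, until the stop is felt.

```bash
python3 -m inch '[[[0,0.1,0,0],[0,0.2,0,0],[0,0.3,0,0],[0,0.3,0,0]]]'; python3 -m inch '[[[0,0.1,0,0],[0,0.2,0,0],[0,0.2,0,0]]]'; python3 -m inch '[[[0,0.1,0,0],[0,0.2,0,0],[0,0.2,0,0]]]';python3 -c "
from h import *
go(30,82,68)"
```

```text
clock: 8.77
eef_pos: [589.9, 95.9, 69.3]
tool_rot: [3.142, -0.001, -3.066]
force: [-1.5, -1.9, -1.1]
width: -0.1
gripper_force: 1.1
clock: 9.02
eef_pos: [589.9, 97.5, 69.3]
tool_rot: [-3.141, -0.0, -3.066]
force: [-1.0, -3.7, -0.1]
width: 0.0
gripper_force: 1.8
clock: 9.27
eef_pos: [589.9, 97.5, 69.3]
tool_rot: [-3.139, -0.001, -3.067]
force: [-1.3, -7.6, 1.3]
width: 0.2
gripper_force: 3.5
clk 9.27 tray [29.9 83.1] z 69.3 F [-1.3 -7.6  1.3] w 0.2 -> [-0.01 -0.11  0.13] turn -0.12
```

Stop felt: 7.6 N with no further motion, fingers at tray y 83, as predicted for home. Next I'll back off, rise and go behind the left egg.

```bash
python3 -m inch '[[[0,-0.6,0,0],[0,-1.2,-2,0],[0,-1.2,-4.5,0],[2,-1.5,-5.8,0],[5,-2,-5.8,0],[8,-2.8,-5.8,0],[10.5,-3.6,-5.8,0],[12.2,-3.8,-5.8,0]]]'; python3 -m inch '[[[0,0,0,0]]]'; python3 - <<'E'
from h import *
im=get_image('wrist');p=camera_params('wrist');cv2.imwrite('pics/w5.png',im)
h=cv2.cvtColor(im,cv2.COLOR_BGR2HSV)
for c,s in blobs((h[...,0]<18)&(h[...,1]>90),800):
    print(c,s,((plane(p,c,56)[:2]-O)@Rt).round(1))
T=get_image('top');cv2.imwrite('pics/top2.png',T)
go(-92,45,50)
E
```

```text
clock: 9.93
eef_pos: [469.3, 52.5, 127.8]
tool_rot: [3.141, 0.001, -3.066]
force: [0.7, -0.1, -0.1]
width: -0.2
gripper_force: 0.0
clock: 10.02
eef_pos: [467.7, 52.7, 127.7]
tool_rot: [3.141, -0.002, -3.066]
force: [-1.0, -0.1, 0.1]
width: 0.1
gripper_force: 0.0
[572.6 178.2] [525, 160, 104, 35, 868] [-139.7  199.9]
[178.3 344.7] [139, 317, 89, 63, 3580] [-25.9 -48.2]
[ 70.2 380.1] [41, 360, 58, 42, 1837] [   3.  -128.5]
clk 10.12 tray [-90.4  48.7] z 128.0 F [ 1.2  0.2 -0.9] w 0.5 -> [ 0.16 -0.37  7.8 ] turn 0.01
```

View pics/w5.png

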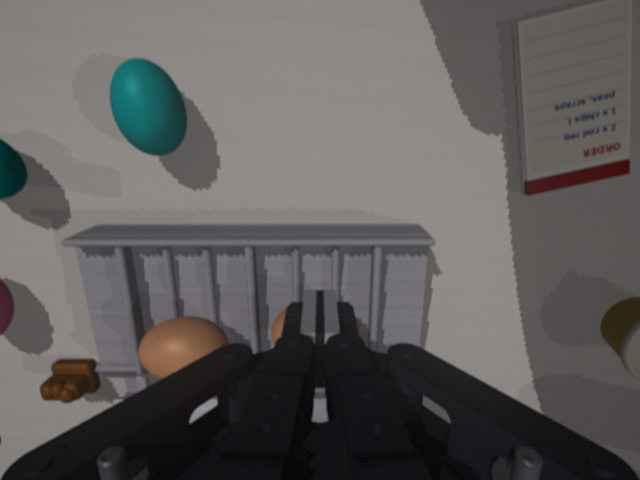

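The right egg is at (183,345), the left egg is behind the fingers, and the crust is at (70,380), outside on the worktop. Next I'll descend behind the left egg and roll it slowly.

```bash
python3 -m inch '[[[0.2,-0.4,2.5,0],[0.2,-0.4,5,0],[0.2,-0.4,7,0],[0.2,-0.4,7.7,0],[0.2,-0.4,7.7,0]]]'; python3 -c "
from h import *
go(-74,45,50)"; python3 -m inch '[[[-0.3,0,0,0],[-0.6,0,0,0],[-0.9,0,0,0],[-1.2,0,0,0],[-1.5,0,0,0],[-1.8,0,0,0],[-2.1,0,0,0],[-2.4,0,0,0]]]';python3 -c "
from h import *
go(-30,45,50)
im=get_image('top');cv2.imwrite('pics/top3.png',im)
h=cv2.cvtColor(im,cv2.COLOR_BGR2HSV);p=camera_params('top')
m=(h[...,0]<18)&(h[...,1]>90);m[:200]=0;m[270:]=0;m[:,:270]=0;m[:,375:]=0
for c,s in blobs(m): print(c,s,((plane(p,c,56)[:2]-O)@Rt).round(1))
"
```

```text
clock: 10.53
eef_pos: [470.0, 49.5, 48.8]
tool_rot: [3.141, -0.001, -3.065]
force: [-0.3, 0.2, 0.0]
width: -0.1
gripper_force: 0.0
clk 10.53 tray [-93.3  44.4] z 48.8 F [-0.3  0.2  0. ] w -0.1 -> [-1.93  0.06 -0.12] turn 0.01
clock: 11.2
eef_pos: [493.7, 50.4, 50.4]
tool_rot: [3.142, 0.0, -3.066]
force: [-0.0, 1.0, -0.1]
width: 0.3
gripper_force: 0.0
clk 11.2 tray [-69.6  43.6] z 50.4 F [-0.   1.  -0.1] w 0.3 -> [-3.96  0.15  0.04] turn -0.05
[371.5 212.8] [369, 209, 6, 9, 51] [  21.  -150.9]
[337.1 232. ] [327, 226, 19, 14, 176] [-26.3 -47.7]
```

```bash
python3 -m inch '[[[-0.3,0.1,0,0],[-0.6,0.1,0,0],[-0.9,0.1,0,0],[-1.2,0.1,0,0],[-1.5,0.1,0,0],[-1.8,0.1,0,0],[-2.1,0.1,0,0],[-2.4,0.1,0,0]]]';python3 -c "
from h import *
go(-30,45,50)
im=get_image('scene');cv2.imwrite('pics/s3.png',cv2.resize(im[190:320,240:410],None,fx=4,fy=4,interpolation=cv2.INTER_CUBIC))
p=camera_params('scene')
for q in [(-41,45,56),(-28,-45,56),(30,45,41.5),(2,45,56)]: print(q,((proj(p,[*(Rt@q[:2]+O),q[2]])-[240,190])*4).round(0))
"
```

```text
clock: 11.92
eef_pos: [517.5, 53.3, 50.3]
tool_rot: [-3.142, -0.0, -3.066]
force: [0.1, 0.2, 0.3]
width: -0.2
gripper_force: 0.0
clk 11.92 tray [-45.7  44.6] z 50.3 F [0.1 0.2 0.3] w -0.2 -> [-1.57  0.04  0.03] turn -0.04
(-41, 45, 56) [[242. 223.]]
(-28, -45, 56) [[382. 278.]]
(30, 45, 41.5) [[315. 176.]]
(2, 45, 56) [[287. 183.]]
```

View pics/s3.png

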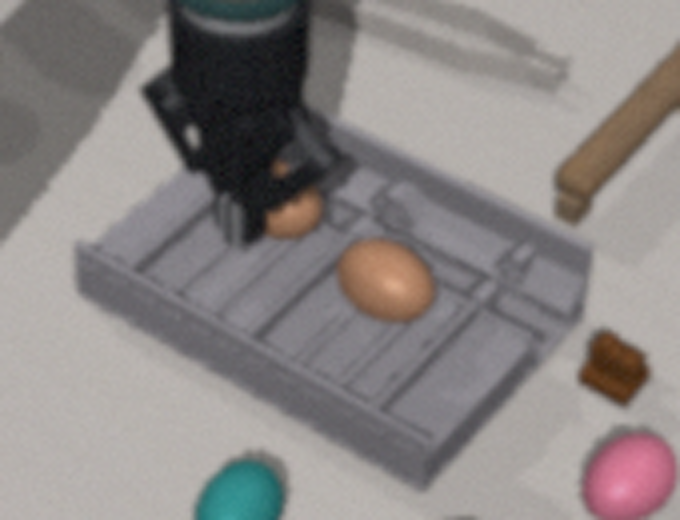

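The left egg, at about (287,205), is rolling in front of the fingers toward its pocket. The right egg is still in place.

```bash
python3 -m inch '[[[-0.3,0,0,0],[-0.6,0,0,0],[-0.9,0,0,0],[-1.2,0,0,0],[-1.5,0,0,0],[-1.7,0,0,0],[-1.7,0,0,0],[-1.7,0,0,0]]]'; python3 -m inch '[[[1.5,0,0,0],[3,0,-2,0],[4,0,-5,0],[5,0,-7.5,0],[6.5,-2,-7.5,0],[6.5,-5,-7.5,0],[6.5,-8,-7.5,0],[6.5,-9,-7.5,0]]]';python3 - <<'E'
from h import *
C=[]
for n,box in (('top',(270,200,375,270)),('scene',(255,215,380,310))):
    im=get_image(n);cv2.imwrite(f'pics/{n}4.png',im);x0,y0,x1,y1=box
    h=cv2.cvtColor(im,cv2.COLOR_BGR2HSV);m=np.zeros(h.shape[:2],bool);m[y0:y1,x0:x1]=((h[...,0]<18)&(h[...,1]>90))[y0:y1,x0:x1]
    for c,s in blobs(m): print(n,c,s,((plane(camera_params(n),c,41.5)[:2]-O)@Rt).round(1))
go(-92,-45,50)
E
```

```text
clock: 12.63
eef_pos: [534.3, 54.5, 50.3]
tool_rot: [3.142, 0.0, -3.066]
force: [-0.4, -0.2, -0.0]
width: 0.2
gripper_force: 0.0
clock: 13.3
eef_pos: [475.9, -44.8, 125.7]
tool_rot: [-3.139, 0.0, -3.071]
force: [0.4, -0.2, 0.9]
width: 0.4
gripper_force: 0.0
top [302.8 215.7] [294, 209, 19, 15, 222] [32.2 46.5]
top [372.  212.3] [369, 209, 6, 9, 40] [  25.2 -154.4]
scene [336.3 259.7] [325, 250, 23, 20, 338] [-15.3 -38.7]
clk 13.4 tray [-94.3 -48. ] z 125.4 F [-0.3  0.6 -0.7] w 0.3 -> [-0.23  0.3   7.54] turn -0.32
```

The left egg is seated: measured at tray (32,46.5) against (30,45). Now the right egg.

```bash
python3 -m inch '[[[-0.2,0.3,2.5,-0.3],[-0.2,0.3,5,-0.3],[-0.2,0.3,7,-0.3],[-0.2,0.3,7.5,-0.3],[-0.2,0.3,7.5,-0.3]]]'; python3 -m inch '[[[-0.3,0,0,0],[-0.7,0,0,0],[-1.1,0,0,0],[-1.5,0,0,0],[-1.8,0,0,0],[-2.1,0,0,0],[-2.4,0,0,0],[-2.7,0,0,0]]]';python3 -c "
from h import *
go(-29,-45,50)"
```

```text
clock: 13.82
eef_pos: [476.7, -35.5, 49.1]
tool_rot: [3.141, -0.003, -3.059]
force: [-0.3, 0.3, 0.1]
width: 0.0
gripper_force: 0.0
clock: 14.48
eef_pos: [505.1, -34.8, 50.4]
tool_rot: [3.142, 0.0, -3.061]
force: [0.1, 0.8, 0.1]
width: 0.1
gripper_force: 0.0
clk 14.48 tray [-64.7 -42.3] z 50.4 F [0.1 0.8 0.1] w 0.1 -> [-3.57 -0.28  0.04] turn 0.25
```

```bash
python3 -m inch '[[[-0.2,-0.3,0,0],[-0.5,-0.3,0,0],[-0.8,-0.3,0,0],[-1.1,-0.3,0,0],[-1.4,-0.3,0,0],[-1.7,-0.3,0,0],[-2,-0.3,0,0],[-2.3,-0.3,0,0]]]'; python3 -m inch '[[[-0.3,0,0,0],[-0.6,0,0,0],[-0.9,0,0,0],[-1.2,0,0,0],[-1.4,0,0,0],[-1.4,0,0,0]]]'; python3 -m inch '[[[1.5,0,0,0],[3,0,-2,0],[4.5,0,-5,0],[6,0,-8,0],[9,0,-8,0],[12,0,-8,0],[12,0,-8,0],[12,0,-8,0]]]';python3 - <<'E'
from h import *
for n,box in (('top',(270,200,375,270)),('scene',(255,215,380,310))):
    im=get_image(n);cv2.imwrite(f'pics/{n}5.png',im);x0,y0,x1,y1=box
    h=cv2.cvtColor(im,cv2.COLOR_BGR2HSV);m=np.zeros(h.shape[:2],bool);m[y0:y1,x0:x1]=((h[...,0]<18)&(h[...,1]>90))[y0:y1,x0:x1]
    for c,s in blobs(m): print(n,c,s,((plane(camera_params(n),c,41.5)[:2]-O)@Rt).round(1))
T=cv2.imread('pics/top5.png');cv2.imwrite('pics/c5.png',cv2.resize(T[180:280,170:300+170],None,fx=2.6,fy=2.6,interpolation=cv2.INTER_CUBIC))
go(-92,-45,50)
E
```

```text
clock: 15.15
eef_pos: [528.2, -35.9, 50.3]
tool_rot: [3.142, -0.0, -3.061]
force: [0.1, 0.4, 0.2]
width: 0.4
gripper_force: 0.0
clock: 15.65
eef_pos: [542.7, -34.7, 50.3]
tool_rot: [3.142, 0.001, -3.061]
force: [0.6, -0.0, 0.7]
width: -0.0
gripper_force: 0.0
clock: 16.32
eef_pos: [420.8, -44.8, 130.7]
tool_rot: [-3.141, -0.001, -3.061]
force: [0.7, -0.3, -0.4]
width: 0.2
gripper_force: 0.0
top [333.8 213.2] [325, 206, 19, 15, 223] [ 32.  -43.8]
top [303.  215.6] [294, 209, 19, 14, 217] [32.5 45.9]
top [371.5 212.8] [369, 209, 6, 9, 51] [  23.8 -152.8]
scene [326.4 233.2] [322, 226, 9, 16, 81] [43.9 32.4]
scene [350.6 249.6] [340, 241, 22, 18, 313] [ 32.5 -45.9]
clk 16.42 tray [-146.7  -45.7] z 130.5 F [0.6 0.5 0. ] w -0.4 -> [-5.47  0.04  8.05] turn 0.26
```

View pics/c5.png

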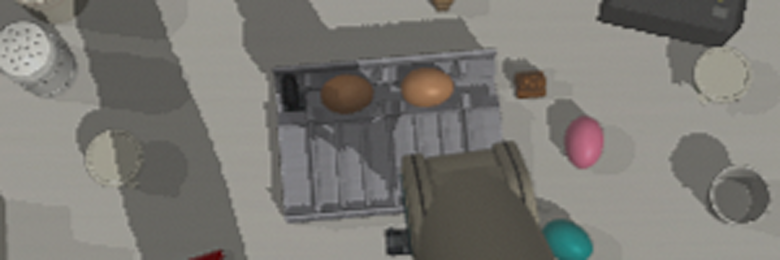

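Both eggs are seated at (347,94) and (427,87), measured within 3 mm of their pocket points. The paddle is home at (290,92), and the crust lies outside the slot at (530,85). The tubs, pot and dredger look unmoved. The robot is clear, so I'll settle briefly and hand in.

```bash
python3 -m inch '[[[0,0,0,0],[0,0,0,0],[0,0,0,0],[0,0,0,0]]]'; python3 -c "
from cell import order
print(order.finish_job())"
```

```text
clock: 16.75
eef_pos: [422.7, -44.4, 130.1]
tool_rot: [3.141, -0.0, -3.06]
force: [-0.4, -0.1, 0.0]
width: 0.6
gripper_force: 0.0
the job is handed in; nothing more can be done
None
```

I handed the job in at 16.8 s of the 61 s allowed, with no verdict shown: the crust is out on the worktop, the scraper is back home against its stop, both eggs measure within about 3 mm of their pocket points, and the tubs, pot and dredger look unmoved.

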